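Hold the ultrasonic cleaner's sprung lid half open

ROBOT

A 6-joint arm with a two-finger parallel gripper is mounted at the origin on the work surface. World frame = base frame: x ahead of the robot, y to its left, z up, the work surface at z = 0. Lengths are in mm, angles in rad, forces in N, time in s.
With the tool pointing down it reaches from about 275 to 1000 mm from the base axis. Payload 8.4 kg.
Tool frame: the origin (TCP) lies midway between the tips of the shut fingers; the grasp point (between the pads) lies 19 mm behind it; z points along the fingers, y is the direction in which the jaws open and shut (so a half turn about z gives the same grasp; the last joint's range is limited). The gripper opens to 85 mm and grips with 20 to 120 N. Pads are 22 mm wide; open, the fingers measure 114 mm over their backs; the gripper's body (76 mm by 85 mm) begins 54 mm behind the grasp point. The pads swing forward as they close: fully open they stand 13 mm farther back than shut.
Start: joints at [-1.333, 0.353, 1.633, -0, 1.155, -0.002], TCP at [148.441, -607.119, 231.281] pointing down, gripper open.
Joint ranges: [-2.63, 2.63], [-0.92, 2.1], [0.06, 2.66], [-1.3, 4.44], [0, 2.69], [-3.02, 3.02]. Speed limits (rad/s): [2.22, 2.22, 2.79, 3.14, 3.14, 3.14].

INTERFACE

Orientations are given as [roll, pitch, yaw] about the fixed x, y, z axes, in that order (R = Rz(yaw) Ry(pitch) Rx(roll)).
In Python, from rig import * gives the robot as it stands.
- The arm moves only by the tool play_rows, never from a script. Its argument "moves" is a list of rows, each a list of 3 entries, a list of its own where there are three numbers: the shift along the tool's x, y, z in m, then the turn, a rotation vector about the tool's x, y, z in rad, then the opening in per cent of the stroke, from 0 (shut) to 100 (fully open). In form: [[[x, y, z], [rx, ry, rz], fingers], ...]. A call has 1 to 20 rows; each row shifts and turns the commanded pose from where the row before left it, along the tool's axes as they then stand; what a row does not reach is not made up. A row lasts 1/10 s, in which the tool goes at most 50 mm and 8.59 degrees, less where a joint would pass 70% of its speed; a pose out of reach is approached as far as the arm can. A call is refused whole if a number of a shift passes 0.05 or a number of a turn 0.15, either way. A call with a gripper value outside its range is refused whole. The fingers move at their own pace and stop on an object; "squeeze" is the grip in N (left out, the last holds). Time passes only in rows, so rows that do not move let the fingers close. It gives the time, the measured TCP pose, the force and the opening at its end, in the units of the state.
- sense(): the state, without advancing time (a new reading comes with each control period).
- grab_frame(name): name is "scene" or "top" or "wrist"; returns a dict with "pixels" (400x640x3 uint8, red, green, blue), "intrinsics" (3x3 intrinsics, pixels), "R" (3x3) and "t" (3): a world point X has camera coordinates R X + t. Camera axes: x right, y down, z forward; pixel columns grow to the right and rows downward; lengths in mm; the calibration is good to about 2 mm. The wrist camera is an equidistant fisheye: a pixel r from the principal point sees the ray r / f radians off the axis. A picture is of the moment at which its call begins. There is no depth.
- sign_off(): hands the job in, once; it reports no verdict.
The state is a dict: "clock": time; "qpos": joint angles; "qvel": joint speeds; "joint_efforts": joint torques, N m; "eef_pos": TCP position; "tcp_rot": TCP orientation; "contact_force": force on the tool from outside, world axes, zero at the start; "wrist_torque": the same for the moment, N m; "opening": opening from 0.0 (shut) to 1.0 (fully open).
Only numpy, scipy, OpenCV 4.12 (cv2) and the standard library are available. Lean on these libraries where they do the work, as an engineer would, in place of code of your own. Each camera call takes 0.05 s, during which the arm holds its last target. There are 200 camera calls.

TASK

The ultrasonic cleaner has to be unloaded, but a plaster cast has been left standing on its lid: first move that cast upright into the empty grey tray, without dropping it. Then lift the lid by its bar handle and hold it open at 50 degrees so that a colleague can reach the tank; the spring shuts it if you let go, so finish while still holding it steady there. Leave everything else on the bench where it is.

Things in the scene. Friction and masses are not known exactly. Their poses are not given: they have to be found in the camera images.
- cleaner: Ultrasonic cleaner: white box with a steel tank, 170 mm deep (x) by 250 mm wide (y) by 110 mm high, fixed to the bench. Origin at the centre of its underside; x points from its front (control panel, towards the robot) to its back, z up. Its flat steel lid covers the whole top; the lid's upper face is 118 mm above the origin.
- lid (a joint): Angle of the cleaner's steel lid in rad: 0 shut, growing as the front edge rises, 0.873 = 50 degrees, stop at 1.5. The lid is 8 mm thick, 0.32 kg, hinged along the box's back top edge (the cleaner's y direction); its weight and a spring pull it shut from any angle, so about 3 N up at the handle carries it at 50 degrees.
- lid_bar (a point): Centre of the dark round bar handle on the lid, near its front edge: bar 12 mm thick, parallel to the hinge (the cleaner's y), 110 mm long over all, on two posts with 90 mm clear between them. Its centre line is 36 mm above the lid's upper face, 152 mm in front of the hinge axis and 44 mm above it (measured in the lid's own plane and normal). It can turn between gripping fingers.
- lid_hinge (a point): Middle of the lid's hinge axis, at the back top edge of the cleaner (85 mm behind its centre, 110 mm above the bench). Turns with the lid.
- cast: Plaster dental cast standing on the lid behind the bar, 0.1 to 0.2 kg: straight-sided base 60 mm (x) by 50 mm (y) by 28 mm high, with a horseshoe of teeth on top, 41 mm high in all. Origin at the centre of its underside, z up. The arch is set in from the base's long sides, so the base can be gripped across its 50 mm from above.
- tray_empty: The empty one of two equal low grey plastic trays, 120 mm (x) by 130 mm (y), rim 14 mm high, walls and floor 5 mm thick, fixed to the bench. Origin at the centre of its underside. The other tray holds another cast.
- tray_full: The other grey tray, same size and origin, with the spare cast in it; leave alone. Fixed.
- cast_spare: Another cast like the first, standing in the other tray; leave alone. Origin at the centre of its underside.
- bottle_small: Small amber bottle, 36 mm across, 75 mm high, between the cleaner and the trays; leave alone. Origin under its centre.
- bottle_large: Larger amber bottle, 42 mm across, 95 mm high, behind the cleaner; leave alone. Origin under its centre.
- cotton_jar: Glass jar with steel cap, 72 mm across, 90 mm high, behind the cleaner; leave alone. Origin under its centre.
- pill_jar: Small white jar, 42 mm across, 50 mm high; leave alone. Origin under its centre.
- wax_knife: Wax knife with wooden handle, 160 mm long, lying left of the cleaner; leave alone. Handle round, 12 mm thick. Origin under its middle, x along it.
- impression_tray: Steel horseshoe impression tray, about 110 mm long, 16 mm high, lying left of the cleaner; leave alone. Origin under its middle.
There are look-alikes about, which are no part of the job. What is shaped like the cast but green or red is not meant.

How it is judged (in metres and radians):
On the way:
1. the cast stands in the empty tray, let go, the lid still shut (z of cast in the frame of tray_empty below 0.009 m and horizontal distance between cast and tray_empty below 0.05 m and angle between cast's own z axis and vertical below 0.12 rad and linear speed of cast below 0.03 m/s and contact force between cast and the arm below 0.05 N and contact force between cast and the fingers below 0.05 N and value of joint lid below 0.1 rad), for 0.2 s.
At the end, for the whole second after the job is handed in: Fingers hold the lid at 50 degrees within 5, steady (under 0.05 rad/s), with over 0.8 N and no loose thing touching it; the cast stands upright (within 7 degrees) on the empty tray's floor, untouched; other loose things are within 30 mm of their starts (value of joint lid between 0.785 and 0.96 rad and velocity of joint lid between -0.05 and 0.05 rad/s and contact force between lid and the fingers above 0.8 N and z of cast in the frame of tray_empty below 0.009 m and horizontal distance between cast and tray_empty below 0.05 m and angle between cast's own z axis and vertical below 0.12 rad and linear speed of cast below 0.03 m/s and contact force between cast and the arm below 0.05 N and contact force between cast and the fingers below 0.05 N and contact force between lid and cast below 0.05 N and contact force between lid and cast_spare below 0.05 N and contact force between lid and bottle_small below 0.05 N and contact force between lid and bottle_large below 0.05 N and contact force between lid and cotton_jar below 0.05 N and contact force between lid and pill_jar below 0.05 N and contact force between lid and wax_knife below 0.05 N and contact force between lid and impression_tray below 0.05 N and distance of each of cast_spare, bottle_small, bottle_large, cotton_jar, pill_jar, wax_knife, impression_tray from where it was at the start of the episode below 0.03 m); the arm keeps its last pose, push and grip.
It fails at once if the cast is dropped (falls free faster than 0.7 m/s, about 25 mm) (linear speed of cast above 0.7 m/s and contact force between cast and the fingers below 0.05 N).
It fails at once if a bystander is moved more than 30 mm (distance of any of cast_spare, bottle_small, bottle_large, cotton_jar, pill_jar, wax_knife, impression_tray from where it was at the start of the episode above 0.03 m).
It also fails if it takes over 58 s, if anything falls off the work surface, if the arm or the gripper's body presses on something with over 40 N, if the wrist force passes 120 N, or if a joint passes its speed limit or range.

## Working session

There is one attempt and no reset: what is moved stays moved. The work goes in short steps, Python scripts to look and compute and a tool call to move; the robot and the scene stay as the last step left them, time stands still between calls to the robot, and variables do not carry over. Pictures are saved under pics/ and viewed, about 8 in all and at most 12, crops included, and the job is handed in when it is done.

Besides the shell and the picture viewer there is one more tool, called after "Request:" as name(argument=value, ...) on one line, values as JSON. play_rows: Moves the arm, as the interface text tells. Its arguments: {"type":"object","properties":{"moves":{"type":"array"},"squeeze":{"type":"number"}},"required":["moves"]}

```bash
ls; mkdir -p pics
python3 - <<'E'
from rig import *
import cv2
print(sense())
for n in ("scene","top"):
    f=grab_frame(n); cv2.imwrite(f"pics/{n}0.png",f["pixels"][:,:,::-1]); print(n,f["intrinsics"],f["R"],f["t"])
E
```

```text
pics
{'clock': 0.0, 'qpos': array([-1.33339400e+00,  3.53630223e-01,  1.63410875e+00,  6.77729670e-06,
        1.15517487e+00, -2.37926727e-03]), 'qvel': array([-0.00061804,  0.00057279,  0.00047456,  0.00048438, -0.00025065,
       -0.00034707]), 'joint_efforts': array([-2.62385263e-03, -6.05254483e+01, -3.42074382e+01, -1.50358424e-04,
        9.23440995e-03, -1.58186526e-05]), 'eef_pos': array([ 148.34006504, -606.67644267,  230.5837224 ]), 'tcp_rot': array([-3.14027148e+00, -9.34014399e-06,  2.39778850e-01]), 'contact_force': array([ 0.84056648, -0.33800107,  0.50987625]), 'wrist_torque': array([ 0.0048618 , -0.03223014, -0.01011188]), 'opening': 0.9987409714679917}
scene [[511.25166289   0.         311.58643354]
 [  0.         511.25166289 199.12668403]
 [  0.           0.           1.        ]] [[-0.37871078  0.92547548  0.00856079]
 [ 0.62351309  0.26195959 -0.73661971]
 [-0.68396606 -0.27362806 -0.67625299]] [ 177.15575965 -295.2713203  1662.66343889]
top [[389.87532145   0.         324.01166708]
 [  0.         389.87532145 198.06563663]
 [  0.           0.           1.        ]] [[-0.00754926 -0.9994003  -0.03379417]
 [-0.98342602  0.01354236 -0.1808034 ]
 [ 0.18115263  0.03186914 -0.98293849]] [ 76.64015735 579.09647278 951.2882124 ]
```

View pics/top0.png

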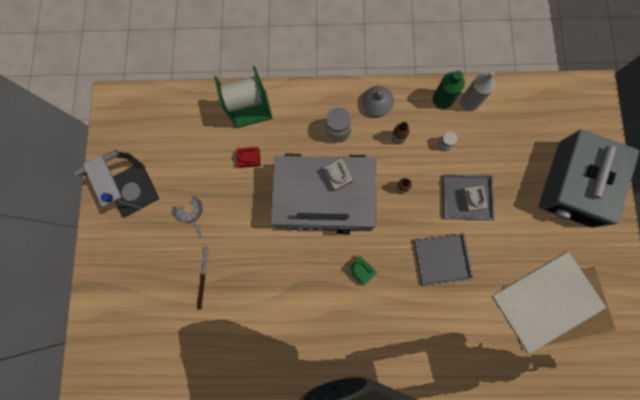

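View pics/scene0.png

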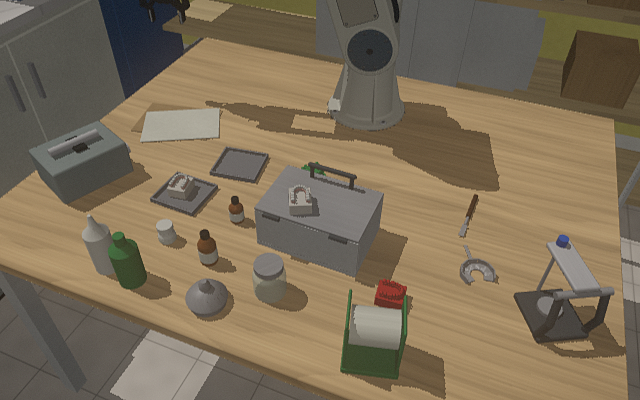

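The top view shows the cleaner at about (324,192), with the white cast on its lid at (338,174) and the bar at (324,216). The empty tray is at (443,260) and the full tray at (468,198) holds the spare cast. Cast candidates are white on the lid (338,174), white in the tray (476,198), green (361,270) and red (248,157). The one on the lid, behind the bar, is the one meant. I'll confirm that in an enlarged crop.

Run:
```python
import cv2,numpy as np
a=cv2.imread("pics/top0.png"); c=a[140:300,260:480]
c=cv2.resize(c,None,fx=3.6,fy=3.6,interpolation=cv2.INTER_CUBIC)
c=np.clip(c*1.5,0,255).astype('uint8')
for x in range(260,480,20): cv2.putText(c,str(x),(int((x-260)*3.6),10),0,.35,(0,255,255)); cv2.line(c,(int((x-260)*3.6),12),(int((x-260)*3.6),18),(0,255,255))
for y in range(140,300,20): cv2.putText(c,str(y),(0,int((y-140)*3.6)+4),0,.35,(0,255,255))
cv2.imwrite("pics/crop1.png",c)
```

```text
(no output)
```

View pics/crop1.png

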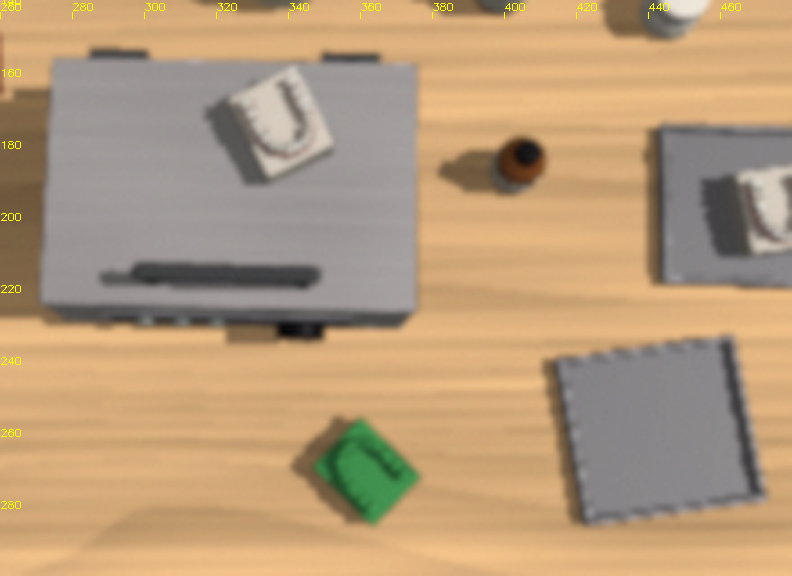

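The crop shows the cast on the lid, its base corners at crop (230,98), (297,68), (334,150) and (272,178). It is white plaster behind the bar, so this is the right one. The bar runs (133,272)-(320,276), and the tray rim corners are near (556,362), (733,340), (763,494) and (585,522).

```bash
cat > h.py <<'E'
from rig import *
import numpy as np, cv2
from scipy.spatial.transform import Rotation as Ro
TOP=dict(K=np.array([[389.87532145,0,324.01166708],[0,389.87532145,198.06563663],[0,0,1]]),
R=np.array([[-0.00754926,-0.9994003,-0.03379417],[-0.98342602,0.01354236,-0.1808034],[0.18115263,0.03186914,-0.98293849]]),t=np.array([76.64015735,579.09647278,951.2882124]))
def ray(p,z,c=TOP):
    d=c["R"].T@np.linalg.inv(c["K"])@np.array([p[0],p[1],1.]); o=-c["R"].T@c["t"]
    return o+d*(z-o[2])/d[2]
E
python3 - <<'E'
from h import *
print("cam",-TOP["R"].T@TOP["t"])
def go(n,P,z):
    W=np.array([ray((x/3.6+259.6,y/3.6+139.6),z)[:2] for x,y in P])
    print(n,W.round(0).tolist(),"mean",W.mean(0).round(1),"edges",[(round(np.hypot(*(W[i]-W[i-1]))),round(np.degrees(np.arctan2(*(W[i]-W[i-1])[::-1])),1)) for i in range(len(W))])
go("cast",[(230,98),(297,68),(334,150),(272,178)],146)
go("lid",[(53,60),(417,64),(415,312),(42,304)],118)
go("bar",[(133,272),(320,276)],154)
go("tray",[(556,362),(733,340),(763,494),(585,522)],14)
go("green",[(360,418),(420,478),(374,524),(314,464)],28)
go("bottle_s",[(526,152)],75)
go("spare",[(740,210)],28)
E
```

```text
cam [ 397.74875433   38.43512612 1042.35040076]
cast [[638.0, 68.0], [658.0, 24.0], [602.0, 0.0], [584.0, 41.0]] mean [620.7  33.4] edges [(61, np.float64(26.4)), (49, np.float64(-66.1)), (61, np.float64(-157.4)), (45, np.float64(113.9))]
lid [[675.0, 190.0], [668.0, -58.0], [498.0, -52.0], [507.0, 195.0]] mean [586.9  68.9] edges [(168, np.float64(-1.6)), (249, np.float64(-91.7)), (169, np.float64(177.8)), (247, np.float64(88.1))]
bar [[522.0, 131.0], [518.0, 11.0]] mean [520.3  71.1] edges [(120, np.float64(88.1)), (120, np.float64(-91.9))]
tray [[472.0, -163.0], [487.0, -291.0], [377.0, -304.0], [359.0, -177.0]] mean [ 423.9 -233.6] edges [(114, np.float64(7.5)), (129, np.float64(-83.5)), (110, np.float64(-173.1)), (128, np.float64(98.4))]
green [[433.0, -19.0], [390.0, -60.0], [359.0, -27.0], [401.0, 14.0]] mean [395.8 -23. ] edges [(46, np.float64(-46.2)), (59, np.float64(-135.7)), (46, np.float64(133.5)), (59, np.float64(44.7))]
bottle_s [[615.0, -137.0]] mean [ 614.9 -136.9] edges [(0, np.float64(0.0))]
spare [[580.0, -298.0]] mean [ 580.  -297.9] edges [(0, np.float64(0.0))]
```

Request:
play_rows(moves=[[[0,0,0],[0,0,-0.094],100],[[0,0,0],[0,0,-0.094],100],[[0.0387,-0.0214,0],[0,0,0],100],[[0.0387,-0.0214,0],[0,0,0],100],[[0.0387,-0.0214,0],[0,0,0],100],[[0.0387,-0.0214,0],[0,0,0],100],[[0.0387,-0.0214,0],[0,0,0],100],[[0.0387,-0.0214,0],[0,0,0],100],[[0.0387,-0.0214,0],[0,0,0],100],[[0.0387,-0.0214,0],[0,0,0],100],[[0.0387,-0.0214,0],[0,0,0],100],[[0.0387,-0.0214,0],[0,0,0],100],[[0.0387,-0.0214,0],[0,0,0],100],[[0.0387,-0.0214,0],[0,0,0],100],[[0.0387,-0.0214,0],[0,0,0],100],[[0.0387,-0.0214,0],[0,0,0],100],[[0.0387,-0.0214,0],[0,0,0],100],[[0.0387,-0.0214,0],[0,0,0],100],[[0.0387,-0.0214,0],[0,0,0],100],[[0.0387,-0.0214,0],[0,0,0],100]], squeeze=40)

```text
clock: 2.1
eef_pos: [623.1, 34.1, 230.9]
tcp_rot: [-3.141, 0.001, 0.428]
contact_force: [0.7, -0.0, -0.0]
opening: 0.997
```

Run:
```python
from h import *
f=grab_frame("wrist"); s=sense(); print(s["eef_pos"],s["tcp_rot"],s["qpos"],s["clock"]); 
cv2.imwrite("pics/w1.png",f["pixels"][:,:,::-1]); np.savez("w1.npz",K=f["intrinsics"],R=f["R"],t=f["t"]); print(f["intrinsics"],f["R"],f["t"])
```

```text
[626.82393161  38.98023481 231.0450066 ] [-3.14010966 -0.00380341  0.42924388] [0.05821185 0.35629283 1.62914901 0.00302076 1.1531456  1.19854037] 2.15
[[309.70691629   0.         321.18998744]
 [  0.         309.70691629 197.84219866]
 [  0.           0.           1.        ]] [[ 4.15141972e-01 -9.09756577e-01  3.36302259e-04]
 [-8.70870555e-01 -3.97290448e-01  2.89386897e-01]
 [-2.63138024e-01 -1.20429523e-01 -9.57212155e-01]] [-228.5225417   518.85086135  546.69656491]
```

View pics/w1.png

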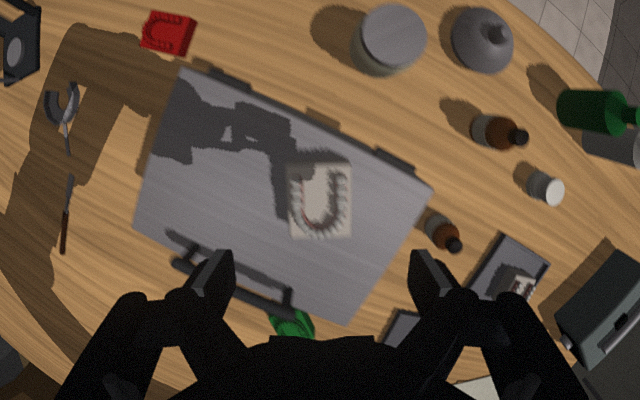

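Wrist view: the cast is centred near (320,200), base corners about (286,166), (350,162), (353,237) and (291,240), lying square between the fingers. The bar is seen from (174,235) to (290,310).

```bash
cat >> h.py <<'E'
def wray(p,z,c):
    d=np.array([p[0]-c["K"][0,2],p[1]-c["K"][1,2]]); r=np.hypot(*d); th=r/c["K"][0,0]
    v=c["R"].T@np.array([*(d/r*np.sin(th)),np.cos(th)]); o=-c["R"].T@c["t"]
    return o+v*(z-o[2])/v[2]
E
python3 - <<'E'
from h import *
c=np.load("w1.npz"); print("cam",-c["R"].T@c["t"])
W=np.array([wray(p,146,c)[:2] for p in [(287,166),(350,162),(353,237),(291,240)]])
print(W.round(0),W.mean(0)); d=W[2]-W[1]+W[3]-W[0]; print(np.hypot(*d)/2,np.degrees(np.arctan2(-d[1],-d[0]))); d=W[1]-W[0]+W[2]-W[3]; print(np.hypot(*d)/2,np.degrees(np.arctan2(d[0],-d[1])))
for z,P in((118,[(181,67),(433,190),(349,327),(133,224)]),(14,[(510,232)])):
    W=np.array([wray(p,z,c)[:2] for p in P]);print(W.round(0),W.mean(0))
print(sense()["eef_pos"])
E
```

```text
cam [690.5778898   64.07301221 373.23280898]
[[640.  69.]
 [662.  28.]
 [609.  -1.]
 [586.  43.]] [624.25885765  34.5223211 ]
60.70989290795544 27.044997751677403
48.60884271118905 27.862873413059965
[[678. 191.]
 [669. -56.]
 [503. -54.]
 [516. 195.]] [591.0757922   68.92782453]
[[ 658. -252.]] [ 658.42871247 -251.87617721]
[626.82393161  38.98023481 231.0450066 ]
```

Request:
play_rows(moves=[[[0,-0.001,0],[0,0,-0.025],100],[[0,0,0.02],[0,0,0],100],[[0,0,0.02],[0,0,0],100],[[0,0,0.02],[0,0,0],100],[[0,0,0.01],[0,0,0],100],[[0,0,0],[0,0,0],100],[[0,0,0],[0,0,0],100]])

```text
clock: 2.85
eef_pos: [622.1, 32.8, 161.8]
tcp_rot: [3.141, -0.0, 0.453]
contact_force: [0.1, 0.4, 0.3]
opening: 0.996
```

Run:
```python
from h import *
f=grab_frame("wrist"); s=sense(); print(s["eef_pos"],s["tcp_rot"])
c=f["pixels"][100:400,160:480,::-1]; cv2.imwrite("pics/w2.png",cv2.resize(c,None,fx=2,fy=2,interpolation=cv2.INTER_CUBIC))
```

```text
[622.51227869  32.97654053 162.29712949] [ 3.14107693e+00 -1.14291025e-03  4.52635268e-01]
```

View pics/w2.png

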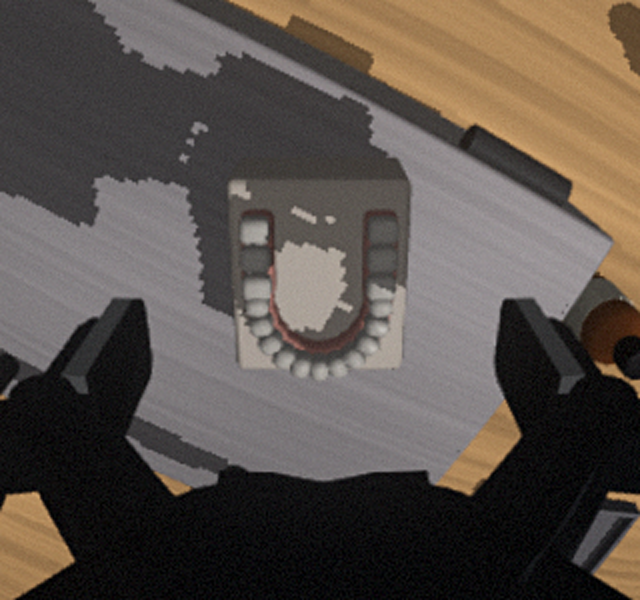

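The cast lies square and centred between the fingers, crop columns 230-410 against finger tips at 145 and 500. I'll go down and grip.

Request:
play_rows(moves=[[[0,0,0.015],[0,0,0],100],[[0,0,0.015],[0,0,0],100],[[0,0,0.0115],[0,0,0],100],[[0,0,0],[0,0,0],100],[[0,0,0],[0,0,0],100],[[0,0,0],[0,0,0],50],[[0,0,0],[0,0,0],40],[[0,0,0],[0,0,0],40],[[0,0,0],[0,0,0],40],[[0,0,0],[0,0,0],40],[[0,0,0],[0,0,0],40],[[0,0,0],[0,0,0],40],[[0,0,0],[0,0,0],40],[[0,0,0],[0,0,0],40]], squeeze=40)

```text
clock: 4.3
eef_pos: [622.4, 33.3, 120.5]
tcp_rot: [3.141, -0.001, 0.453]
contact_force: [-1.3, 0.2, 5.3]
opening: 0.578
```

Request:
play_rows(moves=[[[0,0,-0.005],[0,0,0],40],[[0,0,-0.015],[0,0,0],40],[[0,0,-0.02],[0,0,0],40],[[0,0,-0.02],[0,0,0],40],[[0,0,-0.02],[0,0,0],40],[[0,0,-0.01],[0,0,0],40],[[0,0,0],[0,0,0],40],[[0,0,0],[0,0,0],40]])

```text
clock: 5.1
eef_pos: [621.7, 33.2, 209.4]
tcp_rot: [-3.141, 0.0, 0.453]
contact_force: [0.2, 0.1, -1.5]
opening: 0.577
```

Run:
```python
from h import *
f=grab_frame("wrist"); s=sense(); print(s["eef_pos"],s["tcp_rot"],s["opening"],s["contact_force"])
c=f["pixels"][60:400,80:560,::-1]; cv2.imwrite("pics/w3.png",c)
```

```text
[621.42919296  33.24710514 208.92495075] [-3.14105004e+00  1.24519560e-03  4.52809810e-01] 0.5814840909542637 [ 0.59057851  0.09539972 -2.10256367]
```

View pics/w3.png

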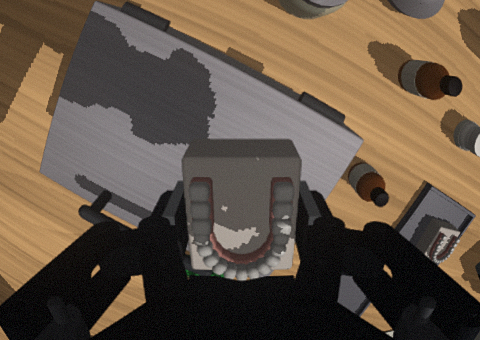

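The cast is held level across its base (rows 140-275) and is clear of the lid. Next I carry it to the tray.

Request:
play_rows(moves=[[[0,0,0],[0,0,0.107],40],[[0,0,0],[0,0,0.108],40],[[0,0,0],[0,0,0.108],40],[[-0.01,0.01,0],[0,0,0],40],[[-0.0192,0.0199,0],[0,0,0],40],[[-0.0192,0.0199,0],[0,0,0],40],[[-0.0192,0.0199,0],[0,0,0],40],[[-0.0192,0.0199,0],[0,0,0],40],[[-0.0192,0.0199,0],[0,0,0],40],[[-0.0192,0.0199,0],[0,0,0],40],[[-0.0192,0.0199,0],[0,0,0],40],[[-0.0192,0.0199,0],[0,0,0],40],[[-0.0192,0.0199,0],[0,0,0],40],[[-0.0192,0.0199,0],[0,0,0],40],[[-0.0192,0.0199,0],[0,0,0],40],[[-0.01,0.01,0],[0,0,0],40],[[0,0,0],[0,0,0],40],[[0,0,0],[0,0,0],40],[[0,0,0],[0,0,0],40]])

```text
clock: 7.05
eef_pos: [424.0, -233.0, 209.7]
tcp_rot: [-3.141, -0.0, 0.131]
contact_force: [0.1, 0.4, -2.1]
opening: 0.573
```

Run:
```python
from h import *
s=sense(); print(s["eef_pos"],s["tcp_rot"],s["opening"])
f=grab_frame("wrist"); cv2.imwrite("pics/w4.png",f["pixels"][:,:,::-1]); np.savez("w4.npz",K=f["intrinsics"],R=f["R"],t=f["t"])
```

```text
[ 424.03310358 -232.96662459  209.67062129] [-3.14125275e+00 -7.17188314e-05  1.30924140e-01] 0.5733320939615584
```

View pics/w4.png

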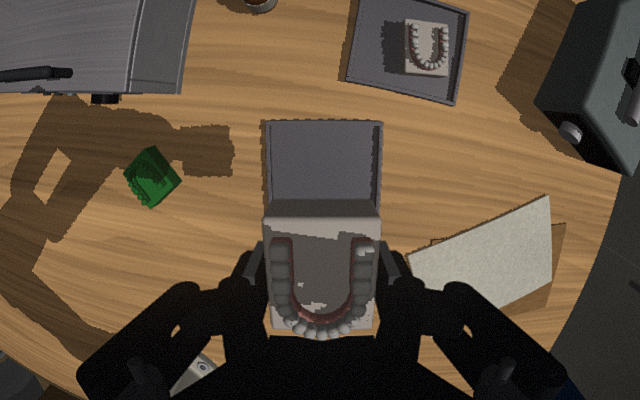

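The tray is square below the cast, its back rim corners at (262,122) and (383,122), laterally centred on the fingers. Lowering.

Request:
play_rows(moves=[[[0,0,0.01],[0,0,0],40],[[0,0,0.025],[0,0,0],40],[[0,0,0.03],[0,0,0],40],[[0,0,0.03],[0,0,0],40],[[0,0,0.03],[0,0,0],40],[[0,0,0.025],[0,0,0],40],[[0,0,0.02],[0,0,0],40],[[0,0,0.015],[0,0,0],40],[[0,0,0.007],[0,0,0],40],[[0,0,0],[0,0,0],40],[[0,0,0.003],[0,0,0],40],[[0,0,0.002],[0,0,0],40],[[0,0,0.002],[0,0,0],40],[[0,0,0],[0,0,0],40],[[0,0,0],[0,0,0],40]])

```text
clock: 8.6
eef_pos: [423.8, -233.7, 11.0]
tcp_rot: [3.141, -0.0, 0.13]
contact_force: [0.1, 0.3, -2.2]
opening: 0.577
```

Run:
```python
from h import *
c=np.load("w4.npz"); print([wray(p,14,c).round(0)[:2] for p in [(262,122),(383,122)]]); print(sense()["contact_force"],sense()["eef_pos"])
```

```text
[array([ 474., -162.]), array([ 491., -293.])]
[ 0.13403972  0.27374678 -2.18056476] [ 423.82239986 -233.65262238   11.01193142]
```

Not touching yet (force -2.2 N is the cast's weight). About 3 mm more, in 1 mm steps.

Request:
play_rows(moves=[[[0,0,0.001],[0,0,0],40],[[0,0,0.001],[0,0,0],40],[[0,0,0.001],[0,0,0],40],[[0,0,0],[0,0,0],40],[[0,0,0],[0,0,0],40]])

```text
clock: 9.1
eef_pos: [423.7, -233.5, 7.7]
tcp_rot: [-3.141, 0.0, 0.13]
contact_force: [-0.6, -0.4, -1.3]
opening: 0.578
```

Request:
play_rows(moves=[[[0,0,0.001],[0,0,0],40],[[0,0,0],[0,0,0],40],[[0,0,0],[0,0,0],40]])

```text
clock: 9.4
eef_pos: [423.8, -233.6, 7.2]
tcp_rot: [3.142, -0.0, 0.13]
contact_force: [-1.6, 0.3, 7.1]
opening: 0.58
```

Contact at 7 N. Release and back off.

Request:
play_rows(moves=[[[0,0,0],[0,0,0],62],[[0,0,0],[0,0,0],68],[[0,0,0],[0,0,0],75],[[0,0,0],[0,0,0],75],[[0,0,0],[0,0,0],75],[[0,0,0],[0,0,0],75],[[0,0,-0.01],[0,0,0],75],[[0,0,-0.02],[0,0,0],75],[[0,0,-0.03],[0,0,0],75],[[0,0,-0.04],[0,0,0],75],[[0,0,-0.04],[0,0,0],75],[[0,0,-0.04],[0,0,0],75],[[0,0,-0.03],[0,0,0],75],[[0,0,-0.01],[0,0,0],75],[[0,0,0],[0,0,0],75]])

```text
clock: 10.9
eef_pos: [424.3, -233.9, 228.5]
tcp_rot: [3.14, -0.003, 0.13]
contact_force: [0.4, -0.3, -0.3]
opening: 0.753
```

Run:
```python
from h import *
s=sense(); print(s["eef_pos"],s["tcp_rot"],s["opening"])
f=grab_frame("wrist"); g=grab_frame("scene")
cv2.imwrite("pics/w5.png",np.hstack([f["pixels"][100:400,160:480],cv2.resize(g["pixels"][100:250,130:400],None,fx=1.7,fy=2)])[:,:,::-1])
```

```text
[ 424.32925426 -233.88831824  228.45727805] [ 3.13962200e+00 -2.65029352e-03  1.29789579e-01] 0.7525287879679019
```

View pics/w5.png

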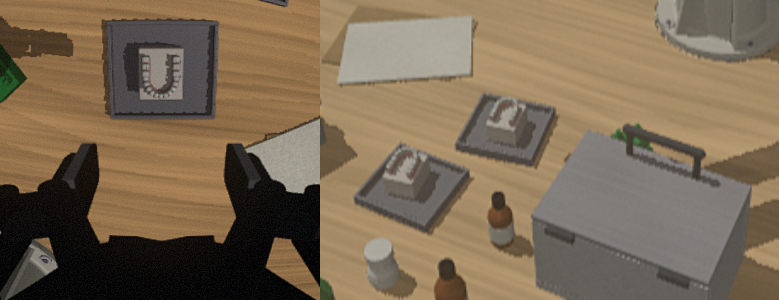

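The cast stands upright, near the middle of the empty tray, and the lid is shut. Next I go to the bar, turning the yaw to 1.541.

Request:
play_rows(moves=[[[0,0,0],[0,0,-0.141],75],[[0,0,0],[0,0,-0.141],75],[[0,0,0],[0,0,-0.141],75],[[0,0,0],[0,0,-0.141],75],[[0,0,0],[0,0,-0.141],75],[[0,0,0],[0,0,-0.141],75],[[0,0,0],[0,0,-0.141],75],[[0,0,0],[0,0,-0.141],75],[[0,0,0],[0,0,-0.141],75],[[0,0,0],[0,0,-0.141],75],[[0.0342,0.0098,0],[0,0,0],75],[[0.0342,0.0098,0],[0,0,0],75],[[0.0342,0.0098,0],[0,0,0],75],[[0.0342,0.0098,0],[0,0,0],75],[[0.0342,0.0098,0],[0,0,0],75],[[0.0342,0.0098,0],[0,0,0],75],[[0.0342,0.0098,0],[0,0,0],75],[[0.0342,0.0098,0],[0,0,0],75],[[0.0342,0.0098,0],[0,0,0],75]])

```text
clock: 12.9
eef_pos: [520.5, 72.7, 224.6]
tcp_rot: [-3.138, 0.001, 1.54]
contact_force: [0.2, -1.2, -0.5]
opening: 0.747
```

Request:
play_rows(moves=[[[0,0,0.01],[0,0,0],75],[[0,0,0.01],[0,0,0],75],[[0,0,0],[0,0,0],75],[[0,0,0],[0,0,0],75]])

```text
clock: 13.3
eef_pos: [520.5, 70.3, 205.8]
tcp_rot: [-3.139, 0.001, 1.539]
contact_force: [-0.1, -0.5, 0.0]
opening: 0.753
```

Run:
```python
from h import *
s=sense(); print(s["eef_pos"],s["tcp_rot"],s["opening"])
f=grab_frame("wrist"); cv2.imwrite("pics/w6.png",f["pixels"][:,:,::-1]); np.savez("w6.npz",K=f["intrinsics"],R=f["R"],t=f["t"])
```

```text
[520.50905168  70.3015301  205.77203163] [-3.13936905e+00  5.35419829e-04  1.53862948e+00] 0.752697046501321
```

View pics/w6.png

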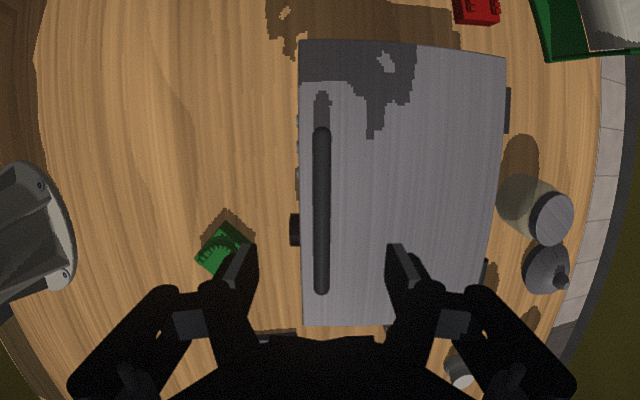

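The bar lies at column 321, midway between the finger tips (258 and 387) and parallel to the pads. It runs from row 127 to row 294.

Run:
```python
from h import *
c=np.load("w6.npz")
for p in [(322,129),(321,293)]: print(wray(p,154,c).round(1))
print([wray(p,118,c).round(0) for p in [(299,40),(303,326),(506,57),(489,290)]])
```

```text
[523.3 129.4 154. ]
[518.8  10.3 154. ]
[array([509., 194., 118.]), array([500., -53., 118.]), array([677., 190., 118.]), array([685., -27., 118.])]
```

Request:
play_rows(moves=[[[0,0,0.015],[0,0,0],75],[[0,0,0.02],[0,0,0],75],[[0,0,0.015],[0,0,0],75],[[0,0,0.012],[0,0,0],75],[[0,0,0.007],[0,0,0],75],[[0,0,0],[0,0,0],75],[[0,0,0],[0,0,0],40],[[0,0,0],[0,0,0],20],[[0,0,0],[0,0,0],5],[[0,0,0],[0,0,0],0],[[0,0,0],[0,0,0],0],[[0,0,0],[0,0,0],0],[[0,0,0],[0,0,0],0],[[0,0,0],[0,0,0],0],[[0,0,0],[0,0,0],0],[[0,0,0],[0,0,0],0],[[0,0,0],[0,0,0],0],[[0,0,0],[0,0,0],0]], squeeze=50)

```text
clock: 15.15
eef_pos: [520.4, 71.5, 137.9]
tcp_rot: [-3.14, -0.0, 1.54]
contact_force: [-5.2, 0.9, 4.4]
opening: 0.123
```

Run:
```python
import numpy as np
# arc increments in tool axes (tool x along bar, y ~ +x world, z down), 5 deg steps
b=lambda t:np.array([-152*np.cos(t)+44*np.sin(t),152*np.sin(t)+44*np.cos(t)])
T=np.radians(np.arange(0,51,2.5)); B=np.array([b(t) for t in T]); print(np.c_[np.diff(B,axis=0)[:,0],-np.diff(B,axis=0)[:,1]].round(1).tolist(), B[-1]-B[0])
from rig import *; print(sense())
```

```text
[[2.1, -6.6], [2.3, -6.5], [2.6, -6.4], [2.9, -6.3], [3.2, -6.1], [3.4, -6.0], [3.7, -5.8], [3.9, -5.7], [4.2, -5.5], [4.4, -5.3], [4.7, -5.1], [4.9, -4.9], [5.1, -4.7], [5.3, -4.4], [5.5, -4.2], [5.6, -4.0], [5.8, -3.7], [6.0, -3.5], [6.1, -3.2], [6.3, -2.9]] [ 88.00223882 100.72141018]
{'clock': 15.15, 'qpos': array([1.33423577e-01, 3.14276237e-01, 1.92891394e+00, 4.30779963e-04,
       9.00294387e-01, 1.64253480e-01]), 'qvel': array([-0.00129852, -0.00068431, -0.00144112,  0.00088642, -0.00110297,
        0.00029661]), 'joint_efforts': array([ -0.71405925, -49.78278637, -29.969244  ,  -0.4013614 ,
        -1.70452002,  -0.05631018]), 'eef_pos': array([520.35411116,  71.47259766, 137.92885403]), 'tcp_rot': array([-3.13967105e+00, -2.31124505e-05,  1.53969840e+00]), 'contact_force': array([-5.24999159,  0.91512022,  4.42053358]), 'wrist_torque': array([ 0.10059571,  0.84973315, -0.06739218]), 'opening': 0.12338952745305182}
```

Request:
play_rows(moves=[[[0,0.0021,-0.0066],[0,0,0],0],[[0,0.0023,-0.0065],[0,0,0],0],[[0,0.0026,-0.0064],[0,0,0],0],[[0,0.0029,-0.0063],[0,0,0],0],[[0,0.0032,-0.0061],[0,0,0],0],[[0,0.0034,-0.006],[0,0,0],0],[[0,0,0],[0,0,0],0],[[0,0,0],[0,0,0],0]])

```text
clock: 15.95
eef_pos: [535.8, 70.9, 175.7]
tcp_rot: [-3.137, 0.0, 1.54]
contact_force: [-10.3, 1.9, 1.3]
opening: 0.118
```

Request:
play_rows(moves=[[[0,0.0027,-0.0058],[0,0,0],0],[[0,0.0036,-0.0057],[0,0,0],0],[[0,0.0042,-0.0055],[0,0,0],0],[[0,0.0044,-0.0053],[0,0,0],0],[[0,0.0047,-0.0051],[0,0,0],0],[[0,0.0049,-0.0049],[0,0,0],0],[[0,0.0051,-0.0047],[0,0,0],0],[[0,0.0053,-0.0044],[0,0,0],0],[[0,0.0055,-0.0042],[0,0,0],0],[[0,0,0],[0,0,0],0],[[0,0,0],[0,0,0],0]])

```text
clock: 17.05
eef_pos: [575.3, 69.5, 222.9]
tcp_rot: [-3.136, 0.0, 1.54]
contact_force: [-19.8, -0.3, 18.1]
opening: 0.119
```

The force is radially outward, so the tool is about 2 mm inside the arc. I'll ease outward over the remaining steps.

Request:
play_rows(moves=[[[0,0.005,-0.0045],[0,0,0],0],[[0,0.0052,-0.0042],[0,0,0],0],[[0,0.0056,-0.004],[0,0,0],0],[[0,0.0057,-0.0036],[0,0,0],0],[[0,0.0059,-0.0033],[0,0,0],0],[[0,0,0],[0,0,0],0],[[0,0,0],[0,0,0],0],[[0,0,0],[0,0,0],0],[[0,0,0],[0,0,0],0]])

```text
clock: 17.95
eef_pos: [605.0, 68.6, 242.6]
tcp_rot: [-3.141, 0.0, 1.54]
contact_force: [-8.5, -0.5, 9.9]
opening: 0.114
```

Run:
```python
from h import *
s=sense(); print(s["eef_pos"],s["tcp_rot"],s["opening"],s["contact_force"])
p=s["eef_pos"]
for hx in (668,670,672):
    v=(p[0]-hx, p[2]+16-110); print(hx,np.hypot(*v),np.degrees(np.arctan2(v[1],-v[0]))-16.14)
f=grab_frame("scene"); np.savez("s2.npz",K=f["intrinsics"],R=f["R"],t=f["t"])
c=f["pixels"][100:320,130:420,::-1]; cv2.imwrite("pics/s2.png",cv2.resize(c,None,fx=2.7,fy=2.7,interpolation=cv2.INTER_CUBIC))
```

```text
[605.02888009  68.55157044 242.6289066 ] [-3.14073764e+00  3.50181200e-04  1.53979796e+00] 0.11371685515387187 [-8.54729921 -0.52243923  9.8829931 ]
668 161.41844324262527 50.89858997838644
670 162.20911903626643 50.248105676273084
672 163.02049803067916 49.6040141629271
```

View pics/s2.png

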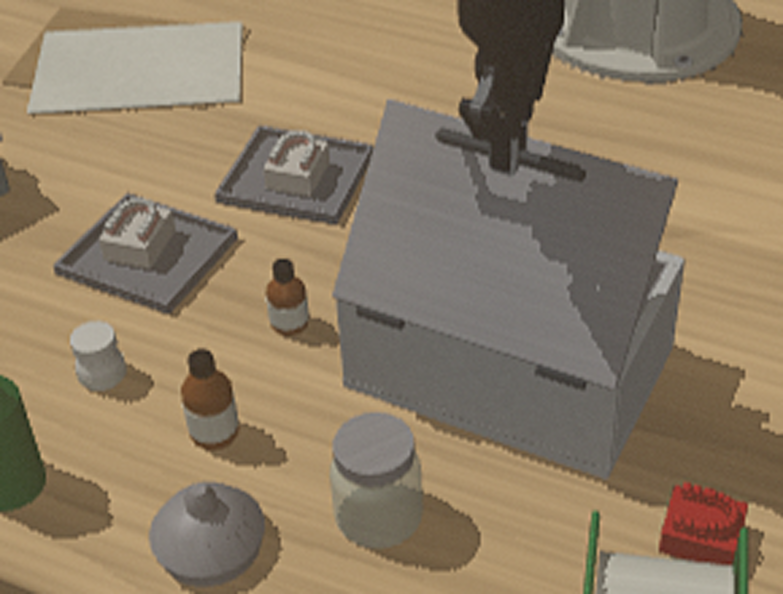

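The lid is open with the bar held, and both casts and all bottles and jars stand where they were. Next I fit the lid angle from the lid's four corners: crop (388,101), (677,180), (613,384) and (338,295).

Run:
```python
from h import *
from scipy.optimize import least_squares
c=np.load("s2.npz")
P=np.array([(388,101),(677,180),(613,384),(338,295)])/2.7+[129.7,99.7]
def model(q):
    th,cx,cy,yaw=q; R=Ro.from_euler('z',yaw).as_matrix(); out=[]
    for u,y in((170,-125),(170,125),(0,125),(0,-125)):
        X=R@np.array([85-u*np.cos(th)+8*np.sin(th),y,110+u*np.sin(th)+8*np.cos(th)])+[cx,cy,0]
        x=c["K"]@(c["R"]@X+c["t"]); out.append(x[:2]/x[2])
    return np.array(out)
r=least_squares(lambda q:np.r_[(model(q)-P).ravel(),(q[1]-587.5)/3,(q[2]-69)/3,(q[3]+.03)/.01],[.87,587,69,-.03])
print(np.degrees(r.x[0]),r.x,(model(r.x)-P).round(1).tolist())
for i in range(3):
    s=sense(); print(s["clock"],s["eef_pos"],s["contact_force"])
```

```text
47.24267310346525 [ 8.24540193e-01  5.84775356e+02  6.76833968e+01 -3.08354401e-02] [[0.4, -1.1], [0.8, -0.9], [1.0, 1.8], [-2.3, 0.4]]
18.0 [605.06333883  68.53178191 242.62486998] [-10.58945778  -1.67789839   9.80507227]
18.0 [605.06333883  68.53178191 242.62486998] [-10.58945778  -1.67789839   9.80507227]
18.0 [605.06333883  68.53178191 242.62486998] [-10.58945778  -1.67789839   9.80507227]
```

The corner fit says about 47°, the bar's x travel says about 48.5°, and the arc angle about 50°. I'll raise it about 2° to centre it, easing radially, then check with the top camera.

Request:
play_rows(moves=[[[0,0.0013,-0.001],[0,0,0],0],[[0,0.0013,-0.001],[0,0,0],0],[[0,0.0014,-0.001],[0,0,0],0],[[0,0,0],[0,0,0],0],[[0,0,0],[0,0,0],0],[[0,0,0],[0,0,0],0],[[0,0,0],[0,0,0],0],[[0,0,0],[0,0,0],0]])

```text
clock: 18.8
eef_pos: [609.3, 68.4, 244.9]
tcp_rot: [-3.141, 0.0, 1.54]
contact_force: [-5.6, -0.5, 2.6]
opening: 0.115
```

Run:
```python
from h import *
s=sense(); print(s["eef_pos"],s["contact_force"],s["opening"])
a=grab_frame("scene")["pixels"][100:260,240:400,::-1]; b=grab_frame("top")["pixels"][130:260,260:400,::-1]
cv2.imwrite("pics/e.png",np.hstack([cv2.resize(a,(400,400),interpolation=cv2.INTER_CUBIC),np.vstack([cv2.resize(np.clip(b*1.4,0,255).astype('uint8'),None,fx=400/140,fy=400/140,interpolation=cv2.INTER_CUBIC),np.zeros((29,400,3),np.uint8)])[:400]]))
```

```text
[609.33460971  68.39036748 244.9065048 ] [-5.64664003 -0.47445393  2.55759378] 0.11493429685523622
```

View pics/e.png

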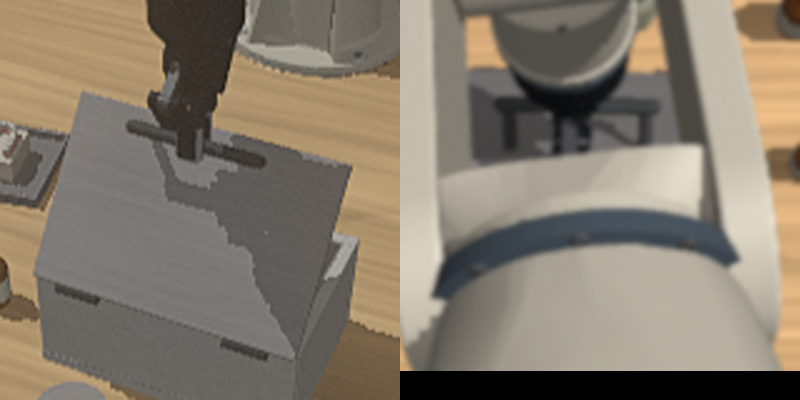

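In the left crop the lid corners are at (82,92), (351,166), (296,357) and (36,274), and the bar ends at (130,126) and (262,161). In the top-camera crop the bar runs (498,104)-(658,104). I'll run a joint fit together with the shut-lid corners from the first picture.

Run:
```python
from h import *
from scipy.optimize import least_squares
S=np.load("s2.npz")
A=np.array([(82,92),(351,166),(296,357),(36,274),(130,126),(262,161)])/2.5+[239.8,99.8]
T1=np.array([(498,104),(658,104)])/2.857+[260-140-.2,129.8]
T0=np.array([(53,60),(417,64),(415,312),(42,304),(133,272),(320,276)])/3.6+[259.6,139.6]
def pr(c,th,cx,cy,yaw,L):
    R=Ro.from_euler('z',yaw).as_matrix(); o=[]
    for u,y,n in L:
        X=R@np.array([85-u*np.cos(th)+n*np.sin(th),y,110+u*np.sin(th)+n*np.cos(th)])+[cx,cy,0]
        x=c["K"]@(c["R"]@X+c["t"]); o.append(x[:2]/x[2])
    return np.array(o)
LS=[(170,-125,8),(170,125,8),(0,125,8),(0,-125,8),(152,-55,44),(152,55,44)]
LT=[(0,125,8),(0,-125,8),(170,-125,8),(170,125,8),(152,55,44),(152,-55,44)]
def f(q,parts=False):
    th,cx,cy,yaw,a,b,d,e=q
    r=[pr(S,th,cx,cy,yaw,LS)+[a,b]-A, pr(TOP,th,cx,cy,yaw,LT[4:])+[d,e]-T1, pr(TOP,0,cx,cy,yaw,LT)+[d,e]-T0]
    return r if parts else np.r_[r[0].ravel(),r[1].ravel(),r[2].ravel(),q[4:]]
r=least_squares(f,[.87,587,69,-.03,0,0,0,0],loss='soft_l1'); print(np.degrees(r.x[0]),r.x.round(2)); print([x.round(1).tolist() for x in f(r.x,True)])
```

```text
50.999219507908315 [ 8.9000e-01  5.8576e+02  6.8940e+01 -3.0000e-02  2.3000e-01 -2.2000e-01
  3.0000e-02 -4.6000e-01]
[[[-0.2, -0.9], [0.7, -0.7], [0.2, 1.6], [-1.2, 0.4], [1.6, 0.3], [-2.3, -0.0]], [[1.3, -0.3], [-1.9, 0.4]], [[-0.3, -0.3], [0.2, -0.2], [0.8, 0.2], [-0.5, 0.4], [2.2, 0.3], [-2.0, 0.1]]]
```

The joint fit gives 51.0° and the bar's x travel (88.9 mm) gives 50.4°, so the two agree. One short hold to confirm it is steady, then I hand in.

Request:
play_rows(moves=[[[0,0,0],[0,0,0],0],[[0,0,0],[0,0,0],0],[[0,0,0],[0,0,0],0],[[0,0,0],[0,0,0],0],[[0,0,0],[0,0,0],0]])

```text
clock: 19.4
eef_pos: [609.4, 68.4, 244.9]
tcp_rot: [-3.141, 0.0, 1.54]
contact_force: [-5.7, -0.2, 3.5]
opening: 0.115
```

Run:
```python
from h import *
s=sense(); print(s["eef_pos"],s["qvel"].round(4),s["contact_force"],s["opening"])
if np.abs(s["eef_pos"]-[609.3,68.4,244.9]).max()<1.5 and np.abs(s["qvel"]).max()<.02: print(sign_off())
```

```text
[609.35825364  68.38123868 244.89336729] [-0.0011  0.0005 -0.0011 -0.0009 -0.0008  0.0005] [-5.72212686 -0.15530987  3.49447063] 0.11490644155436693
the job is handed in; nothing more can be done
None
```

The job was handed in at about 19.4 s of the 58 s allowed, with the gripper still holding the lid open at about 50°; no verdict was reported.

- **Cast:** I gripped it across its 50 mm base and set it upright near the middle of the empty grey tray. I lowered it until it touched, let go while the lid was still shut, and saw it standing there in the pictures afterwards.
- **Lid angle:** Two final checks put it at 51.0° (joint camera fit) and 50.4° (from how far the bar moved).
- **Steadiness:** The arm stayed still over the last half second, with about 6 N at the wrist and the bar still between the fingers.
- **Checks that disagreed:** An earlier reading spread from 47° to 50°, so I raised the lid about 2° before the final checks. The tool's vertical travel was a few mm more than the bar's arc predicts, so the bar probably shifted slightly along the pads. The bar also measured about 10 mm too long in the pictures.
- **Other items:** In the last wide view, with the lid already open, the bottles, jars and spare cast looked unmoved. I did not measure them, and the wax knife and impression tray were outside that view.

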